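Tighten a bridge clamp with a crank key in short swings

ROBOT

A 6-joint arm with a two-finger parallel gripper is mounted at the origin on the work surface. World frame = base frame: x ahead of the robot, y to its left, z up, the work surface at z = 0. Lengths are in m, angles in degrees, forces in N, time in s.
With the tool pointing down it reaches from about 0.375 to 0.9 m from the base axis. Payload 3.1 kg.
Tool frame: the origin (TCP) lies on the centre line of the jaws, within the pads' length; the fingertips stand 14 mm ahead of it and the grasp point (between the pads) lies 5 mm behind it (bot.tips_ahead is the distance from the TCP to the fingertips, in m); z points along the fingers, y is the line along which they close (so a half turn about z gives the same grasp; the last joint's range is limited). The gripper opens to 87 mm and grips with 3 to 60 N. Pads are 19 mm wide; open, the fingers measure 117 mm over their backs; the gripper's body (75 mm by 190 mm) begins 51 mm behind the grasp point.
Start: joints at [-80.357, 30.224, 82.088, -0, 67.689, -10.227], TCP at [0.212, -0.588, 0.237] pointing down, gripper open.
Joint ranges: [-176.69, 176.69], [-43.24, 126.21], [12.49, 139.97], [-82, 262], [0, 151.66], [-163.58, 163.58]. Speed limits (degrees/s): [159.86, 159.86, 180, 180, 180, 180].

INTERFACE

Orientations are given as a 3x3 rotation matrix whose columns are the frame's x, y, z axes.
In Python, from rig import bot gives the robot as it stands.
- The arm moves only by the tool play_rows, never from a script. Its argument "moves" is a list that holds one entry, the list of rows, each a list of 6 numbers: the shift along the tool's x, y, z in mm, then the turn, a rotation vector about the tool's x, y, z in rad. A call has 1 to 5 rows; each row shifts and turns the commanded pose from where the row before left it, along the tool's axes as they then stand; what a row does not reach is not made up. A row lasts 1/10 s, in which the tool goes at most 50 mm and 8.59 degrees, less where a joint would pass 70% of its speed; a pose out of reach is approached as far as the arm can. A call with a gripper value outside its range is refused whole. "fingers" is the opening, from -1 (shut) to 1 (fully open), set as the call begins (left out, the last holds). The fingers move at their own pace and stop on an object; the grip force is fixed at half the most. Time passes only in rows, so rows that do not move let the fingers close. It gives the time, the measured TCP pose, the force, the opening and the grip force at its end, in the units of the state.
- bot.read_state(): the state, without advancing time (a new reading comes with each control period).
- bot.capture(name): name is "scene" or "side" or "wrist"; returns a dict with "image" (384x512x3 uint8, blue, green, red), "fx", "fy", "cx", "cy" (pixels), "R" (3x3) and "t" (3): a world point X has camera coordinates R X + t. Camera axes: x right, y down, z forward; pixel columns grow to the right and rows downward; lengths in m; the calibration is good to about 2 mm. A picture is of the moment at which its call begins. There is no depth.
- bot.hand_in(): hands the job in; it is judged then, once.
Trained networks look in a picture, given as the dict that the camera call returned (one of the last four; its "shot" number tells which), for a name from the list of things; names that differ only in an ending like _2 or _b are one class to them, and where a whole thing is asked for, a point or a joint stands for the part that bears it (a point fixed in the world has none). Each returns a list of dicts, best first, with "confidence" (0 to 1); they miss things now and then, are a little off and sometimes report something else, mostly with a low value. They report only what shows in the picture. A call takes as long as a camera call. They do not tell look-alikes from the thing itself.
- bot.search_frame(picture, query): "centre" ([column, row] in pixels, amid what is visible of it).
- bot.silhouettes(picture, query): "pixels" (384x512 bool, what is visible of it) and "centre" ([column, row] in pixels, amid what is visible of it).
- bot.pinpoint(picture, query): "centre" ([column, row] in pixels: a listed point, or the origin of a listed thing).
The state is a dict: "time_s": time; "joint_positions": joint angles; "qvel": joint speeds; "tau": joint torques, N m; "position": TCP position; "tcp_rot": TCP orientation; "force": force on the tool from outside, world axes, zero at the start; "moment": the same for the moment, N m; "opening": opening from 0.0 (shut) to 1.0 (fully open); "grasp_force": force on a finger pad.
Only numpy, scipy, OpenCV 4.12 (cv2) and the standard library are available. Lean on these libraries where they do the work, as an engineer would, in place of code of your own. Each camera call takes 0.05 s, during which the arm holds its last target. There are 200 camera calls.

TASK

Pick up the crank key by its wooden grip, fit it right down over the brass nut of the bridge clamp and tighten the nut clockwise until it is firmly tight on the copper but not so hard that the copper is crushed; the posts block a full turn, so work in short swings, lifting the key off, swinging it back and refitting it. Then take the key off and lay it flat, wholly on the blue mat, let go, and leave the other things on the bench where they are.

Things in the scene. Friction and masses are not known exactly. Their poses are not given: they have to be found in the camera images.
- key: crank key, loose, 0.2 kg, lying flat on the bench: steel ring socket, arm, upright wooden grip. Origin on the socket's axis at its flat underside; z up; the arm runs along its own -x, 14 mm wide, at 8 to 18 mm height. 115 mm from the socket's axis stand a 24 mm round foot and on it the grip
- key_grip (a point): middle of the key's upright grip, 55 mm above the key's underside, 115 mm from the socket's axis. The grip is 26 mm long (along the arm, key x) and 24 mm wide (key y), and reaches from 18 to 80 mm above the underside
- key_socket (a point): same point as the key's origin. The socket is a through square hole 33 mm across (1.5 mm clearance a side on the nut, about 0.1 rad turning play either way), 20 mm high, 47 mm wide outside; its sides face key x and y, so the key fits in steps of 90 degrees
- nut: the clamp's brass square nut, 30 mm across flats, 16 mm high, standing on the clamp's aluminium bridge. Origin: centre of its underside, where the key's underside rests when fully down (72 mm above the bench); z up; its sides face its own x and y. Tightens clockwise seen from above; turns with about 0.15 N m of friction and stays where it is left
- nut_top (a point): centre of the top of the nut's square, 16 mm above its underside. Above it a conical stud end, 29 mm wide narrowing to 10 mm, rises another 12 mm and guides the socket. How far the nut must turn until tight (1.3 to 2.1 rad) differs each time, cannot be told from its heading and must be felt
- foot (a joint): height of the clamp's foot (m): 0 when it bears on the copper, negative above; 4 mm a turn, too coarse to stop by. Once it bears, the nut resists like a stiff spring, 31 N m per rad. Firmly tight: 0.7 to 1.8 N m about the nut's axis; under 0.5 is too loose, over 2.5 crushes the copper. 1 N m is 9 N across the arm at the grip, less if the hand also twists the grip
- plate: black steel plate, fixed, 240 by 240 mm, top 40 mm above the bench, carrying the bridge clamp. Origin: centre of its underside; the nut's axis is 5 mm from it towards its -x. The key's arm can swing only about 62 degrees either side of the plate's -x, between two posts. A green fence, 104 mm above the bench, stands 105 mm from the centre on the +x side
- post_left (a point): top of the steel guide post on the plate's +y side: 20 mm diameter, 102 mm above the bench, 60 mm from the nut's axis, 80 degrees from the plate's -x; it stops the key's arm
- post_right (a point): top of the like guide post on the plate's -y side
- mat: blue plastic mat fixed flat on the bench, 230 mm (its x) by 170 mm (its y), 4 mm thick; origin: centre of its underside
- file: a flat file 240 mm long, 20 mm thick at its round wooden handle, lying near the robot
- spare_nut: a loose brass square nut, 30 mm across flats, 14 mm high, lying on a back corner of the steel plate (not the clamp's nut)
- copper_bird: a 5 mm thick copper bird shape, about 80 mm, on the bench beyond the plate
- black_bird: a 5 mm thick black steel bird shape, about 80 mm, near the robot
- cup: a white cup, 72 mm wide, 85 mm high, near the robot
Mind the look-alikes: they are no part of the job. Leave any turquoise look-alike of the key alone.

How it is judged:
By the outcome, as a careful person would: the job done as asked, in the order asked, and still so for the second after the job is handed in, with the robot touching nothing.
It also fails if it takes over 72 s, if anything falls off the work surface, if the arm or the gripper's body presses on something with over 40 N, if the wrist force passes 120 N, or if a joint passes its speed limit or range.

## Working session

There is one attempt and no reset: what is moved stays moved. The work goes in short steps, Python scripts to look and compute and a tool call to move; the robot and the scene stay as the last step left them, time stands still between calls to the robot, and variables do not carry over. Pictures are saved under pics/ and viewed, at most 14 in all, crops included, and the job is handed in when it is done.

Besides the shell and the picture viewer there is one more tool, called after "Call:" as name(argument=value, ...) on one line, values as JSON. play_rows: Moves the arm, as the interface text tells. Its arguments: {"type":"object","properties":{"moves":{"type":"array","items":{"type":"array","items":{"type":"array","items":{"type":"number"}}}},"fingers":{"type":"number"}},"required":["moves"]}

```bash
mkdir -p pics; ls; cat > h.py <<'E'
from rig import bot
import numpy as np, cv2
def ray(p,px):
    d=np.array([(px[0]-p['cx'])/p['fx'],(px[1]-p['cy'])/p['fy'],1.])
    R=np.array(p['R']);t=np.array(p['t']);return -R.T@t,R.T@d
def onz(p,px,z):
    c,d=ray(p,px);return (c+d*(z-c[2])/d[2]).round(4)
def proj(p,X):
    q=np.array(p['R'])@np.array(X)+np.array(p['t']);return np.array([q[0]/q[2]*p['fx']+p['cx'],q[1]/q[2]*p['fy']+p['cy']]).round(1)
def tri(ps):
    A=np.zeros((3,3));b=np.zeros(3)
    for p,px in ps:
        c,d=ray(p,px);d/=np.linalg.norm(d);M=np.eye(3)-np.outer(d,d);A+=M;b+=M@c
    return np.linalg.solve(A,b).round(4)
E
python3 - <<'E'
from h import *
a=bot.capture('scene');b=bot.capture('side')
cv2.imwrite('pics/scene.png',cv2.resize(a['image'],(800,600)));cv2.imwrite('pics/side.png',cv2.resize(b['image'],(800,600)))
for q,z in [('key_grip',.055),('key_socket',0),('nut_top',.088),('nut',.072),('post_left',.102),('post_right',.102),('plate',0),('mat',0)]:
    for n,p in(('scene',a),('side',b)):
        for r in bot.pinpoint(p,q)[:4]: print(q,n,np.round(r['centre'],1),round(r['confidence'],2),onz(p,r['centre'],z))
E
```

```text
pics
key_grip scene [ 81.1 206.1] 0.94 [ 0.327  -0.4932  0.055 ]
key_grip scene [163.3 204.3] 0.7 [ 0.4438 -0.2981  0.055 ]
key_grip side [314.7 152.7] 0.97 [ 0.4504 -0.3031  0.055 ]
key_grip side [371.4 118.9] 0.67 [ 0.3403 -0.5033  0.055 ]
key_socket scene [110.3 242.9] 0.96 [ 0.45   -0.4644  0.    ]
key_socket scene [175.1 248.6] 0.82 [ 0.5642 -0.3258  0.    ]
key_socket side [328.  134.2] 0.8 [ 0.4498 -0.4517  0.    ]
key_socket side [281.7 151.7] 0.71 [ 0.5526 -0.326  -0.    ]
nut_top scene [273.3 188. ] 0.56 [ 0.584 -0.022  0.088]
nut_top side [225.5 200.9] 0.47 [ 0.5883 -0.031   0.088 ]
nut scene [174.5 247.8] 0.74 [ 0.6249 -0.348   0.072 ]
nut scene [272.1 197.1] 0.49 [ 0.5993 -0.0361  0.072 ]
nut side [226.2 202. ] 0.61 [ 0.5917 -0.04    0.072 ]
post_left scene [283.6 176.9] 0.57 [0.573  0.0208 0.102 ]
post_left side [220.3 217.4] 0.93 [0.5726 0.0272 0.102 ]
post_right scene [254.4 198.2] 0.83 [ 0.6048 -0.0988  0.102 ]
post_right scene [301.  138.6] 0.27 [0.4458 0.18   0.102 ]
post_right side [235.  178.4] 0.65 [ 0.5919 -0.0941  0.102 ]
plate scene [278.3 215.6] 0.82 [ 0.6095 -0.0189  0.    ]
plate side [222.9 223.6] 0.76 [ 0.5979 -0.0243  0.    ]
mat scene [367.7 175.2] 0.9 [0.6115 0.3309 0.    ]
mat side [145.9 350.8] 0.85 [0.6029 0.3276 0.    ]
mat side [315.2 151.6] 0.45 [ 0.4624 -0.3644  0.    ]
```

View pics/scene.png

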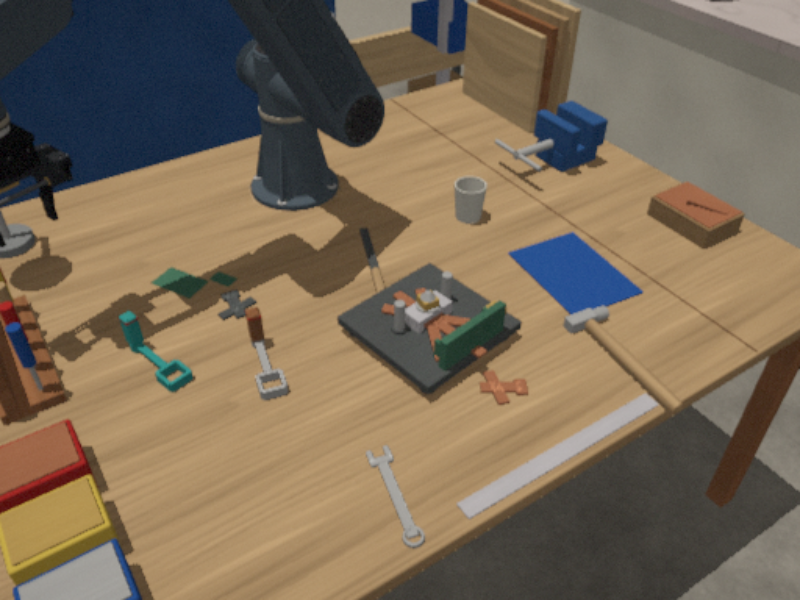

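View pics/side.png

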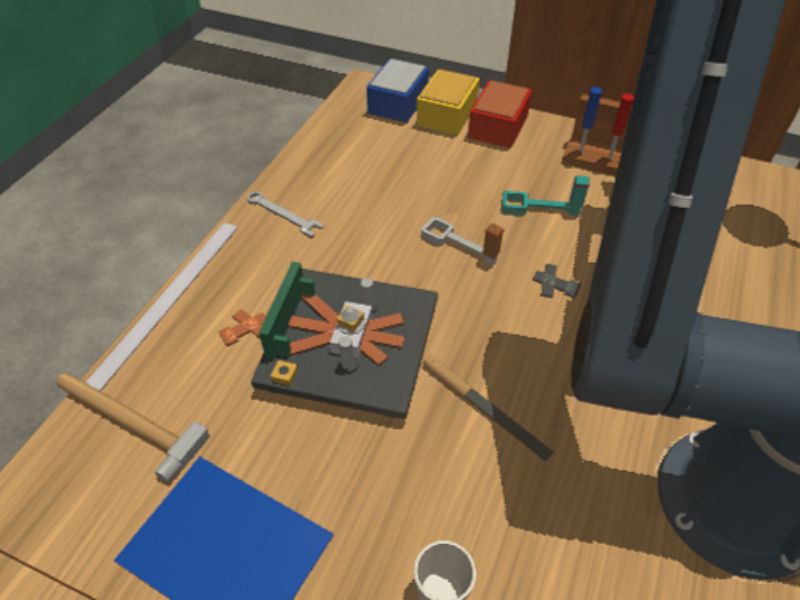

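The lookalikes are: the turquoise key (scene px grip 81,206, socket 110,243) and the brown-grip steel key (grip 163,204, socket 175,249). I choose the steel and wood one. For the nut, the candidates are the spare nut on the plate's back corner (side px ~182,238), and the clamp's nut (side px 225,201). Next I check both choices in one close crop.

```bash
python3 - <<'E'
from h import *
a=bot.capture('scene');b=bot.capture('side')
cv2.imwrite('pics/crop.png',np.hstack([cv2.resize(a['image'][180:270,60:200],(400,257),interpolation=2),cv2.resize(b['image'][160:250,155:295],(400,257),interpolation=2)]))
s=bot.read_state()
for k in('position','tcp_rot','force','moment','opening','joint_positions'):print(k,np.round(s[k],4).tolist())
w=bot.capture('wrist');print('cam',(-np.array(w['R']).T@np.array(w['t'])).round(3),np.array(w['R']).round(2).tolist(),w['fx'])
for q in('key_grip','key_socket','nut_top','post_left','post_right'):
    g=[(p,r['centre']) for p,i in((a,0),(b,0)) for r in bot.pinpoint(p,q) if q[:3]!='key' or np.hypot(*(onz(p,r['centre'],.055 if q=='key_grip' else 0)[:2]-([.447,-.3] if q=='key_grip' else [.558,-.326])))<.04][:2]
    print(q,tri(g))
E
```

```text
position [0.2124, -0.5878, 0.2366]
tcp_rot [[0.9405, 0.3399, 0.0], [0.3399, -0.9405, 0.0], [0.0, -0.0, -1.0]]
force [0.5307, -0.6526, 0.3269]
moment [0.0118, 0.0358, 0.01]
opening 0.9991
joint_positions [-80.3592, 30.2224, 82.0886, 0.0014, 67.6904, -10.2288]
cam [ 0.277 -0.565  0.385] [[0.34, -0.94, -0.0], [-0.91, -0.33, 0.25], [-0.23, -0.08, -0.97]] 282.0620572927103
key_grip [ 1.9198 -0.7886  1.4215]
key_socket [ 5.625e-01 -3.301e-01  4.000e-04]
nut_top [ 0.5846 -0.0231  0.0962]
post_left [0.5691 0.0279 0.1008]
post_right [ 0.5956 -0.095   0.0963]
```

View pics/crop.png

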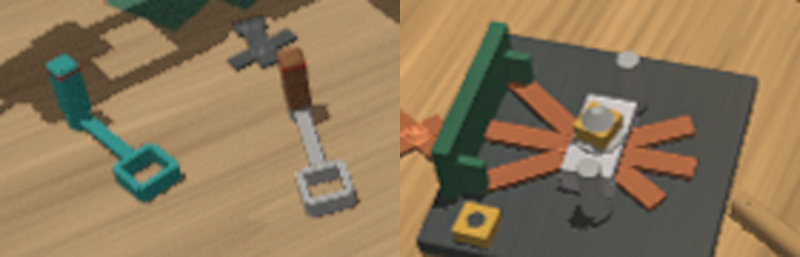

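The crop confirms it: the steel socket with the brown grip (scene 163,204) is the key, and the clamp nut sits on the white bridge. The spare is the ring in the plate's corner.

Call:
play_rows(moves=[[[40, -24, 0, 0, 0, 0], [40, -24, 0, 0, 0, 0], [40, -24, 0, 0, 0, 0], [40, -24, 0, 0, 0, 0], [40, -24, 0, 0, 0, 0]]])

```text
time_s: 2.05
position: [0.3607, -0.4056, 0.2367]
tcp_rot: [[0.941, 0.339, 0.0], [0.339, -0.941, -0.0], [0.0, 0.001, -1.0]]
force: [0.0, -1.6, -0.2]
opening: 0.998
grasp_force: 0.0
```

Call:
play_rows(moves=[[[40, -24, 0, 0, 0, 0], [40, -24, 0, 0, 0, 0], [38, -24, 0, 0, 0, 0.144], [0, 0, 0, 0, 0, 0.144], [0, 0, 0, 0, 0, 0.144]]])

```text
time_s: 2.55
position: [0.4464, -0.2988, 0.2367]
tcp_rot: [[0.997, -0.082, 0.0], [-0.082, -0.997, -0.0], [0.0, 0.0, -1.0]]
force: [0.6, 0.0, -0.1]
opening: 0.999
grasp_force: 0.0
```

Call:
play_rows(moves=[[[0, 0, 0, 0, 0, 0.144], [0, 0, 0, 0, 0, 0]]])

```text
time_s: 2.75
position: [0.4455, -0.3003, 0.2367]
tcp_rot: [[0.975, -0.221, 0.0], [-0.221, -0.975, -0.0], [0.0, 0.0, -1.0]]
force: [-0.3, 0.0, 0.5]
opening: 0.999
grasp_force: 0.0
```

```bash
cat >> h.py <<'E'
def seen(n,q,z):
    p=bot.capture(n) if isinstance(n,str) else n
    for r in bot.pinpoint(p,q)[:3]: print(q,np.round(r['centre'],1),round(r['confidence'],2),onz(p,r['centre'],z))
    return p
def st():
    s=bot.read_state();R=np.array(s['tcp_rot'])
    print('t',round(s['time_s'],2),'p',np.round(s['position'],4),'hd',round(np.degrees(np.arctan2(R[1,0],R[0,0])),2),'tilt',np.round(R[:2,2],4),'F',np.round(s['force'],2),'M',np.round(s['moment'],3),'open',round(s['opening'],3),'g',np.round(s['grasp_force'],1));return s
E
python3 - <<'E'
from h import *
st();p=seen('wrist','key_grip',.055);seen(p,'key_socket',0);cv2.imwrite('pics/w1.png',p['image'])
for n in('scene','side'): p=seen(n,'key_grip',.055);seen(p,'key_socket',0)
E
```

```text
t 2.75 p [ 0.4455 -0.3003  0.2367] hd -12.79 tilt [ 0.0002 -0.0002] F [-0.28  0.01  0.45] M [ 0.093  0.065 -0.022] open 0.999 g 0.0
key_grip [425.8 227.1] 0.68 [ 0.3355 -0.4921  0.055 ]
key_grip [257.  172.9] 0.57 [ 0.4493 -0.3013  0.055 ]
key_socket [372.2 135.1] 0.88 [ 0.4551 -0.4612  0.    ]
key_socket [256.7  71.8] 0.87 [ 0.5667 -0.3274  0.    ]
key_socket [267.8 245.8] 0.35 [ 0.3276 -0.2903  0.    ]
key_grip [161.5 208.9] 0.83 [ 0.4586 -0.3102  0.055 ]
key_grip [ 82.9 207.4] 0.79 [ 0.335  -0.4907  0.055 ]
key_socket [111.2 242.7] 0.94 [ 0.4506 -0.4621 -0.    ]
key_socket [317.  245.1] 0.74 [0.7609 0.0025 0.    ]
key_socket [172.6 249.6] 0.59 [ 0.5638 -0.333   0.    ]
key_grip [315.1 150.2] 0.88 [ 0.4524 -0.3129  0.055 ]
key_grip [371.4 121.9] 0.67 [ 0.3373 -0.49    0.055 ]
key_socket [326.5 134.3] 0.78 [ 0.4538 -0.4495 -0.    ]
key_socket [279.5 146.7] 0.68 [ 0.5661 -0.3433  0.    ]
```

View pics/w1.png

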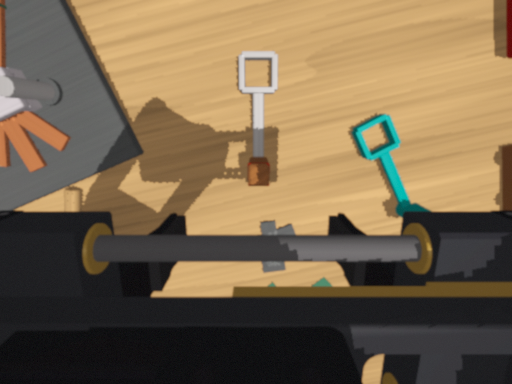

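The wrist view shows the key's grip at (258,171) and its socket at (258,73), lined up with the tool. I descend, then close.

Call:
play_rows(moves=[[[6, 0, 35, 0, 0, 0], [0, 0, 40, 0, 0, 0], [0, 0, 40, 0, 0, 0], [0, 0, 40, 0, 0, 0], [0, 0, 32, 0, 0, 0]]])

```text
time_s: 3.7
position: [0.4507, -0.3015, 0.0476]
tcp_rot: [[0.975, -0.222, -0.001], [-0.222, -0.975, 0.001], [-0.001, -0.001, -1.0]]
force: [-0.3, -0.4, 0.6]
opening: 0.999
grasp_force: 0.0
```

Call:
play_rows(moves=[[[0, 0, 0, 0, 0, 0], [0, 0, 0, 0, 0, 0], [0, 0, 0, 0, 0, 0], [0, 0, 0, 0, 0, 0], [0, 0, 0, 0, 0, 0]]], fingers=-1)

```text
time_s: 4.2
position: [0.452, -0.3025, 0.0512]
tcp_rot: [[0.975, -0.222, 0.002], [-0.222, -0.975, -0.002], [0.003, 0.002, -1.0]]
force: [-1.0, 0.7, 0.3]
opening: 0.632
grasp_force: 0.0
```

Call:
play_rows(moves=[[[0, 0, 0, 0, 0, 0], [0, 0, 0, 0, 0, 0], [0, 0, 0, 0, 0, 0]]])

```text
time_s: 4.5
position: [0.4512, -0.3018, 0.0498]
tcp_rot: [[0.975, -0.222, 0.0], [-0.222, -0.975, -0.0], [0.0, 0.0, -1.0]]
force: [0.0, -0.9, 0.2]
opening: 0.362
grasp_force: 0.0
```

```bash
python3 - <<'E'
from h import *
st();p=bot.capture('wrist');seen(p,'key_socket',0);cv2.imwrite('pics/w2.png',p['image'])
E
```

```text
t 4.5 p [ 0.4512 -0.3018  0.0498] hd -12.83 tilt [ 0.0003 -0.0003] F [ 0.02 -0.89  0.15] M [0.008 0.056 0.002] open 0.362 g 0.0
key_socket [478.2 160.3] 0.91 [ 0.4546 -0.4631  0.    ]
```

View pics/w2.png

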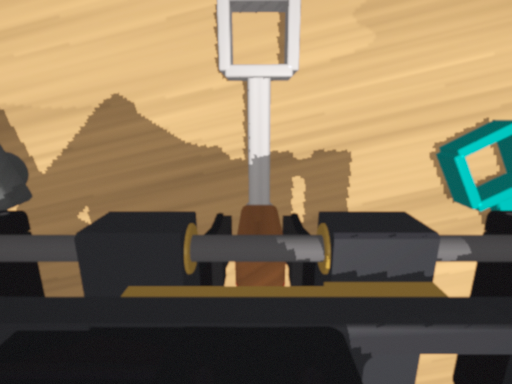

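The fingers (columns 225 and 290) straddle the brown grip, which is centred, and the socket is at (258,37). I keep closing, then lift slowly.

Call:
play_rows(moves=[[[0, 0, 0, 0, 0, 0], [0, 0, 0, 0, 0, 0], [0, 0, 0, 0, 0, 0], [0, 0, 0, 0, 0, 0]]])

```text
time_s: 5.0
position: [0.4512, -0.3019, 0.0496]
tcp_rot: [[0.975, -0.222, 0.0], [-0.222, -0.975, -0.0], [0.0, 0.0, -1.0]]
force: [-0.4, -0.4, 1.6]
opening: 0.27
grasp_force: 30.0
```

Call:
play_rows(moves=[[[0, 0, -10, 0, 0, 0], [0, 0, -40, 0, 0, 0], [0, 0, -50, 0, 0, 0], [0, 0, -40, 0, 0, 0], [0, 0, 0, 0, 0, 0]]])

```text
time_s: 5.5
position: [0.4539, -0.3041, 0.1954]
tcp_rot: [[0.975, -0.222, 0.009], [-0.222, -0.975, -0.009], [0.01, 0.006, -1.0]]
force: [0.3, -1.0, -2.1]
opening: 0.273
grasp_force: 30.0
```

```bash
python3 - <<'E'
from h import *
s=st();p=bot.capture('wrist');z=s['position'][2]-.05;print(z);seen(p,'key_socket',z)
im=p['image'];cv2.imwrite('pics/w3.png',im)
for n in('scene','side'):
  p=bot.capture(n)
  for q,zz in(('nut_top',.088),('post_left',.102),('post_right',.102),('plate',0),('spare_nut',.04)):seen(p,q,zz)
  for q in('plate','nut'):
    r=bot.silhouettes(p,q)
    if r: print(q,cv2.minAreaRect(np.argwhere(r[0]['pixels'])[:,::-1].astype(np.float32)),r[0]['confidence'])
E
```

```text
t 5.5 p [ 0.4539 -0.3041  0.1954] hd -12.81 tilt [ 0.0088 -0.0086] F [ 0.3  -1.05 -2.08] M [0.047 0.093 0.019] open 0.273 g 30.0
0.14539306155361947
key_socket [381.4 149.4] 0.63 [ 0.4802 -0.4005  0.1454]
nut_top [274.4 186.6] 0.5 [ 0.5806 -0.0159  0.088 ]
post_left [283.1 174.2] 0.92 [0.5622 0.0268 0.102 ]
post_right [254.  198.8] 0.57 [ 0.6063 -0.1011  0.102 ]
plate [275.6 216.2] 0.86 [ 0.6073 -0.027  -0.    ]
plate [319.9 248.1] 0.54 [0.7737 0.0021 0.    ]
plate ((274.4400329589844, 205.42002868652344), (75.19999694824219, 92.60000610351562), 53.13010025024414) 0.6
nut ((273.1000061035156, 191.2000274658203), (11.180339813232422, 11.62755298614502), 63.43495178222656) 0.42
nut_top [223.5 200.7] 0.58 [ 0.593  -0.0297  0.088 ]
nut_top [146.9 350.9] 0.3 [0.5676 0.347  0.088 ]
post_left [220.6 218.4] 0.72 [0.5708 0.0294 0.102 ]
post_left [302.6 255. ] 0.3 [0.3692 0.0487 0.102 ]
post_right [238.5 179.6] 0.97 [ 0.5824 -0.0938  0.102 ]
plate [224.8 223.6] 0.88 [ 0.5934 -0.0261  0.    ]
spare_nut [181.  240.7] 0.73 [0.6519 0.0842 0.04  ]
spare_nut [224.7 200.7] 0.55 [ 0.6099 -0.0651  0.04  ]
plate ((219.8140869140625, 217.2421417236328), (107.5691909790039, 85.09622955322266), 11.441043853759766) 0.7
nut ((224.75003051757812, 203.25003051757812), (12.727920532226562, 14.849242210388184), 45.0) 0.65
```

Call:
play_rows(moves=[[[9, -41, -9, 0, 0, 0], [8, -41, -9, 0, 0, 0], [9, -41, -9, 0, 0, 0], [8, -41, -9, 0, 0, 0], [8, -41, -9, 0, 0, 0]]])

```text
time_s: 6.9
position: [0.5381, -0.1096, 0.235]
tcp_rot: [[0.975, -0.222, 0.0], [-0.222, -0.975, 0.0], [0.0, -0.0, -1.0]]
force: [-0.0, 0.4, -1.7]
opening: 0.275
grasp_force: 30.0
```

Call:
play_rows(moves=[[[0, 0, 0, 0, 0, -0.135], [0, 0, 0, 0, 0, -0.135], [0, 0, 0, 0, 0, -0.135], [0, 0, 0, 0, 0, 0], [0, 0, 0, 0, 0, 0]]])

```text
time_s: 7.4
position: [0.5376, -0.1112, 0.2346]
tcp_rot: [[0.984, 0.177, 0.0], [0.177, -0.984, -0.0], [0.0, 0.0, -1.0]]
force: [0.1, 0.4, -3.4]
opening: 0.274
grasp_force: 30.0
```

```bash
python3 - <<'E'
from h import *
s=st();p=bot.capture('wrist');z=s['position'][2]-.05;print(z);seen(p,'key_socket',z)
for q,zz in(('nut_top',.088),('nut',.072),('post_left',.102),('post_right',.102)):seen(p,q,zz)
cv2.imwrite('pics/w4.png',cv2.resize(p['image'],(800,600),interpolation=2))
E
```

```text
t 7.4 p [ 0.5376 -0.1112  0.2346] hd 10.21 tilt [ 0.0001 -0.0001] F [ 0.1   0.41 -3.38] M [-0.043  0.24   0.017] open 0.274 g 30.0
0.1845901230027036
key_socket [474.7 264.7] 0.49 [ 0.5256 -0.2866  0.1846]
key_socket [120.6 125.2] 0.46 [ 0.583  -0.0086  0.1846]
nut_top [183.6 119.5] 0.76 [ 0.5892 -0.0268  0.088 ]
nut [187.5 117.8] 0.58 [ 0.5909 -0.0268  0.072 ]
post_left [120.6 123.8] 0.9 [0.575  0.0295 0.102 ]
post_left [184.9 116.4] 0.21 [ 0.5931 -0.0312  0.102 ]
post_right [241.1 126.2] 0.76 [ 0.5937 -0.0861  0.102 ]
```

View pics/w4.png

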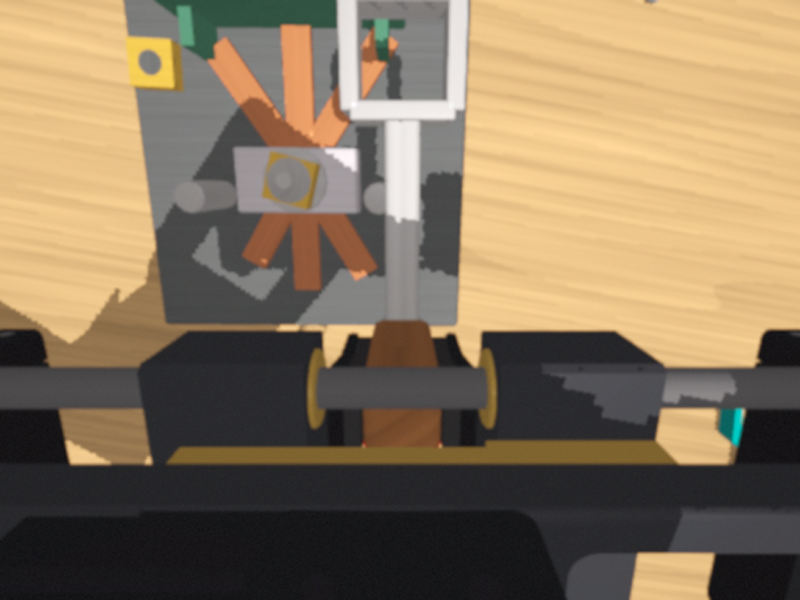

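```bash
cat > nut.py <<'E'
from h import *
def brass(p,r=26,c=None,z=.088):
    c=c or proj(p,[.588,-.026,.088]);x,y=[int(v) for v in c]
    im=p['image'];hsv=cv2.cvtColor(im,cv2.COLOR_BGR2HSV)
    m=((hsv[...,0]>=17)&(hsv[...,0]<=32)&(hsv[...,1]>110)&(hsv[...,2]>50)).astype(np.uint8)
    k=np.zeros_like(m);k[max(y-r,0):y+r,x-r:x+r]=1;m*=k
    pts=np.argwhere(m)[:,::-1];W=np.array([onz(p,q,z)[:2] for q in pts],np.float32)*1000
    print('brass',len(pts),cv2.minAreaRect(W), cv2.minAreaRect(pts.astype(np.float32)))
    return m
E
python3 - <<'E'
from nut import *
s=st();p=bot.capture('wrist');m=brass(p)
T=np.array(s['position']);R=np.array(s['tcp_rot']);zk=T[2]-.0496
for px,z in[((257.3,76.8),zk),((257.3,66),zk+.02),((257.3,210),zk+.08)]:
    print(px,(R.T@(onz(p,px,z)-T)*1000).round(1))
x,y=[int(v) for v in proj(p,[.588,-.026,.088])];print(x,y)
c=p['image'][y-24:y+24,x-32:x+32]
o=cv2.resize(c,None,fx=12,fy=12,interpolation=2)[:576]
cv2.imwrite('pics/n1.png',o)
E
```

```text
t 7.7 p [ 0.5376 -0.1114  0.2345] hd 10.32 tilt [-0.0001  0.    ] F [-0.36 -1.11 -1.98] M [-0.011  0.17   0.   ] open 0.274 g 30.0
brass 243 ((593.6209106445312, -28.37009048461914), (31.44305992126465, 29.188751220703125), 84.80553436279297) ((185.3823699951172, 114.97061157226562), (32.257240295410156, 29.831880569458008), 14.03624439239502)
(257.3, 76.8) [94.1  0.9 49.6]
(257.3, 66) [97.4  0.9 29.6]
(257.3, 210) [ 28.8   1.  -30.4]
182 120
```

View pics/n1.png

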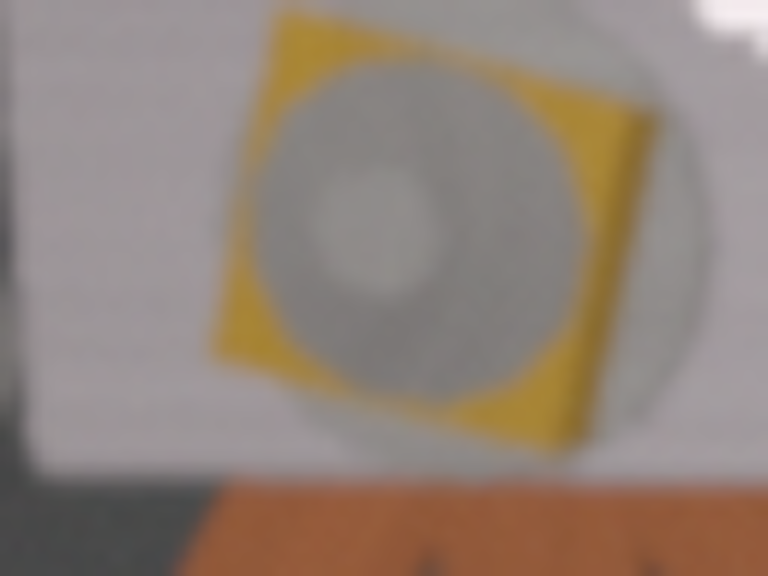

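The crop shows the nut's top face with corners at crop pixels (278,8), (632,105), (560,450), (213,357). The right-hand strip is a side face. Next I compute the nut's pose from these.

```bash
python3 - <<'E'
from nut import *
p=bot.capture('wrist')
C=np.array([onz(p,(150+(a+.5)/12-.5,96+(b+.5)/12-.5),.088)[:2] for a,b in((278,8),(632,105),(560,450),(213,357))])
print(C,'centre',C.mean(0))
for i in range(4):
    d=C[(i+1)%4]-C[i];print(np.hypot(*d),np.degrees(np.arctan2(d[1],d[0]))%90)
for q in('post_left','post_right'):
    for n in('scene','side'):seen(n,q,.102)
# plate edges at z=.04 : left edge (800-scale px) and bottom edge
for e in(((128,65),(166,322)),((166,322),(455,322))):
    A=[onz(p,(u*.64,v*.64),.04)[:2] for u,v in e];d=A[1]-A[0];print('edge',A,np.degrees(np.arctan2(d[1],d[0]))%90)
E
```

```text
[[ 0.6095 -0.0135]
 [ 0.6072 -0.0435]
 [ 0.5779 -0.0412]
 [ 0.5803 -0.0111]] centre [ 0.593725 -0.027325]
0.030088037490005895 85.6158997376049
0.02939013439914829 85.51158316375577
0.030195529470436522 85.44121033343878
0.029298464123567982 85.30131948270056
post_left [283.6 176.2] 0.67 [0.5704 0.0226 0.102 ]
post_left [220.8 217.6] 0.72 [0.5714 0.0272 0.102 ]
post_right [370.5 175.3] 0.73 [0.7016 0.2342 0.102 ]
post_right [252.6 197.7] 0.64 [ 0.6005 -0.1018  0.102 ]
post_right [236.  181.6] 0.86 [ 0.5853 -0.0855  0.102 ]
edge [array([0.6495, 0.1058]), array([0.4618, 0.0696])] 10.916092649776516
edge [array([0.4618, 0.0696]), array([ 0.5045, -0.1624])] 10.428675025202622
```

```bash
python3 - <<'E'
from nut import *
s=st();p=bot.capture('wrist');g=cv2.cvtColor(p['image'],cv2.COLOR_BGR2GRAY)
for c in(235,280):print(c,g[55:85,c].tolist())
for r in(20,40):print(r,g[r,210:232].tolist(),g[r,280:304].tolist())
print('arm',g[110,240:275].tolist())
T=np.array(s['position']);R=np.array(s['tcp_rot']);zk=T[2]-.0496
for x,z in((91.5,0),(91.5,.02),(98.5,.02)):
    print(x,z,[proj(p,T+R@np.array([(x+d)/1000,0,.0496-z])) for d in(0,3)])
print([proj(p,T+R@np.array([.115,w/1000,.0496-.02])) for w in(-23.5,23.5)])
E
```

```text
t 8.2 p [ 0.5376 -0.1112  0.2345] hd 10.37 tilt [-0.      0.0001] F [ 0.79 -0.18 -2.29] M [ 0.057  0.116 -0.028] open 0.275 g 30.0
235 [177, 175, 171, 160, 145, 131, 128, 129, 149, 192, 220, 231, 233, 234, 234, 234, 235, 235, 236, 234, 220, 186, 147, 130, 124, 110, 90, 76, 75, 74]
280 [134, 131, 131, 132, 133, 135, 136, 137, 151, 192, 221, 232, 235, 236, 237, 237, 238, 240, 241, 240, 226, 192, 151, 133, 129, 130, 131, 131, 131, 131]
20 [128, 129, 130, 129, 130, 145, 184, 213, 224, 227, 227, 228, 229, 230, 230, 231, 230, 215, 176, 137, 129, 129] [135, 134, 133, 129, 120, 114, 137, 189, 220, 230, 231, 231, 231, 230, 230, 230, 230, 224, 203, 165, 153, 184, 200, 203]
40 [130, 125, 103, 82, 74, 79, 122, 186, 219, 229, 230, 230, 231, 232, 233, 234, 233, 222, 194, 158, 140, 151] [130, 130, 129, 123, 116, 127, 170, 209, 228, 234, 234, 234, 234, 233, 233, 233, 232, 219, 183, 158, 185, 201, 204, 205]
arm [85, 111, 127, 131, 132, 140, 164, 194, 215, 228, 233, 236, 238, 238, 238, 237, 235, 234, 233, 235, 236, 237, 238, 238, 238, 236, 227, 210, 178, 143, 131, 131, 130, 128, 122]
91.5 0 [array([255.9,  80.9]), array([255.9,  76.1])]
91.5 0.02 [array([255.8,  76.8]), array([255.8,  71.3])]
98.5 0.02 [array([255.8,  64. ]), array([255.8,  58.4])]
[array([214.6,  32.8]), array([297. ,  32.9])]
```

Call:
play_rows(moves=[[[0, 0, 0, 0, 0, 0.13], [0, 0, 0, 0, 0, 0.13], [-22, -30, 0, 0, 0, 0], [-22, -30, 0, 0, 0, 0], [-22, -29, 0, 0, 0, 0]]])

```text
time_s: 8.75
position: [0.4781, -0.0164, 0.2345]
tcp_rot: [[0.997, -0.08, -0.0], [-0.08, -0.997, 0.0], [-0.0, -0.0, -1.0]]
force: [0.2, 0.1, -1.4]
opening: 0.272
grasp_force: 30.0
```

Call:
play_rows(moves=[[[0, 0, 30, 0, 0, 0], [0, 0, 28, 0, 0, 0], [0, 0, 0, 0, 0, 0], [0, 0, 0, 0, 0, 0], [0, 0, 0, 0, 0, 0]]])

```text
time_s: 9.25
position: [0.4802, -0.0178, 0.1777]
tcp_rot: [[0.997, -0.079, 0.003], [-0.079, -0.997, -0.001], [0.003, 0.0, -1.0]]
force: [0.8, -0.4, -1.4]
opening: 0.275
grasp_force: 30.0
```

```bash
python3 - <<'E'
from nut import *
s=st();p=bot.capture('wrist')
cv2.imwrite('pics/w5.png',cv2.resize(p['image'][:200],None,fx=1.5,fy=1.5))
for n in('scene','side'):
    q=bot.capture(n);seen(q,'key_socket',s['position'][2]-.0496);seen(q,'nut_top',.088)
E
```

```text
t 9.25 p [ 0.4802 -0.0178  0.1777] hd -4.54 tilt [ 0.0027 -0.0007] F [ 0.77 -0.36 -1.43] M [-0.005  0.163 -0.046] open 0.275 g 30.0
key_socket [110.2 244.4] 0.72 [ 0.5839 -0.4867  0.1281]
key_socket [274.6 180.5] 0.67 [ 0.5982 -0.029   0.1281]
nut_top [272.  186.1] 0.52 [ 0.5751 -0.0203  0.088 ]
nut_top [369.  174.7] 0.15 [0.6855 0.2468 0.088 ]
key_socket [330.1 134.3] 0.81 [ 0.4187 -0.3087  0.1281]
key_socket [225.5 188.9] 0.67 [ 0.5876 -0.0346  0.1281]
nut_top [225.3 198.3] 0.66 [ 0.5922 -0.038   0.088 ]
```

View pics/w5.png

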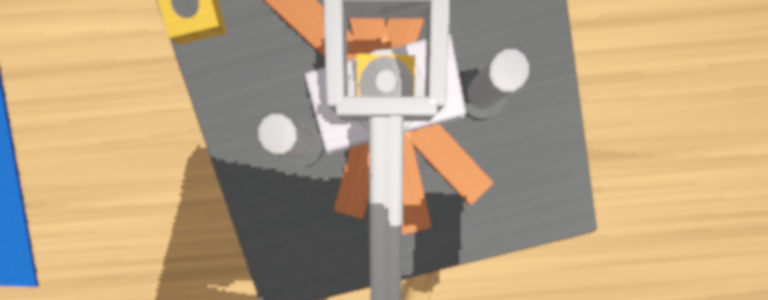

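The wrist view shows the stud tip at crop (386,80), in line with the socket's middle column (386), and the sides are parallel. I lower it in force-checked steps.

Call:
play_rows(moves=[[[0, 0, 15, 0, 0, 0], [0, 0, 13, 0, 0, 0], [0, 0, 8, 0, 0, 0], [0, 0, 0, 0, 0, 0]]])

```text
time_s: 10.0
position: [0.4782, -0.0171, 0.1397]
tcp_rot: [[0.997, -0.079, -0.002], [-0.079, -0.997, 0.001], [-0.002, -0.0, -1.0]]
force: [-1.1, 0.3, -2.1]
opening: 0.274
grasp_force: 30.0
```

Call:
play_rows(moves=[[[0, 0, 4, 0, 0, 0], [0, 0, 4, 0, 0, 0], [0, 0, 3, 0, 0, 0], [0, 0, 0, 0, 0, 0]]])

```text
time_s: 10.4
position: [0.4787, -0.0172, 0.1293]
tcp_rot: [[0.997, -0.079, -0.001], [-0.079, -0.997, 0.0], [-0.001, -0.0, -1.0]]
force: [0.3, 0.2, -3.2]
opening: 0.273
grasp_force: 30.0
```

```bash
python3 -c "
from h import *
st()"
```

```text
t 10.4 p [ 0.4787 -0.0172  0.1293] hd -4.52 tilt [-0.0005  0.0001] F [ 0.29  0.19 -3.16] M [0.008 0.191 0.005] open 0.273 g 30.0
```

Call:
play_rows(moves=[[[0, 0, 4, 0, 0, 0], [0, 0, 3, 0, 0, 0], [0, 0, 1, 0, 0, 0], [0, 0, 0, 0, 0, 0], [0, 0, 0, 0, 0, 0]]])

```text
time_s: 10.9
position: [0.4788, -0.0173, 0.1217]
tcp_rot: [[0.997, -0.079, 0.0], [-0.079, -0.997, -0.0], [0.0, 0.0, -1.0]]
force: [-2.0, -0.2, 0.2]
opening: 0.269
grasp_force: 30.0
```

```bash
python3 -c "
from h import *
st()"
```

```text
t 10.9 p [ 0.4788 -0.0173  0.1217] hd -4.52 tilt [ 0.0001 -0.0001] F [-1.97 -0.17  0.15] M [-0.026  0.052 -0.067] open 0.269 g 30.0
```

The key is seated: the bridge now takes its weight and the underside is at 72 mm. I start the clockwise swing about the nut's axis.

Call:
play_rows(moves=[[[0.4, -5.8, 0, 0, 0, 0.05], [0.4, -5.8, 0, 0, 0, 0.05], [0.4, -5.8, 0, 0, 0, 0.05], [0.4, -5.8, 0, 0, 0, 0.05]]])

```text
time_s: 11.3
position: [0.4831, 0.0053, 0.1218]
tcp_rot: [[0.961, -0.277, -0.002], [-0.277, -0.961, -0.001], [-0.001, 0.001, -1.0]]
force: [-4.8, -1.7, 3.6]
opening: 0.275
grasp_force: 30.0
```

```bash
cat >> h.py <<'E'
def tq(N=(.5937,-.0273)):
    s=st();f=np.array(s['force']);r=np.array(s['position'])-[*N,.12]
    # key frame forces and torque about the nut (positive = outside pushes tool anticlockwise, i.e. tightening torque)
    R=np.array(s['tcp_rot']);T=np.array(s['position']);print('torque',round((np.cross(r,f)+s['moment'])[2],3),'F tool',(R.T@f).round(2),'socket est',(T+R@[.1152,.001,0])[:2].round(4),'nut-in-tool',(R.T@-r*1000).round(1),'q6',round(s['joint_positions'][5],1))
E
python3 -c "
from h import *
tq()"
```

```text
t 11.3 p [0.4831 0.0053 0.1218] hd -16.09 tilt [-0.0016 -0.0006] F [-4.84 -1.74  3.57] M [-0.478  0.393 -0.134] open 0.275 g 30.0
torque 0.216 F tool [-4.17  3.02 -3.57] socket est [ 0.5935 -0.0276] nut-in-tool [115.3   0.7   1.6] q6 93.5
```

Call:
play_rows(moves=[[[0.7, -11.5, 0, 0, 0, 0.1], [0.7, -11.5, 0, 0, 0, 0.1], [0.7, -11.5, 0, 0, 0, 0.1], [0.7, -11.5, 0, 0, 0, 0.1], [0.7, -11.5, 0, 0, 0, 0.1]]])

```text
time_s: 11.8
position: [0.5122, 0.0543, 0.1218]
tcp_rot: [[0.709, -0.706, -0.002], [-0.706, -0.709, -0.001], [-0.001, 0.002, -1.0]]
force: [-3.5, -2.6, 1.8]
opening: 0.271
grasp_force: 30.0
```

Call:
play_rows(moves=[[[0.4, -5.8, 0, 0, 0, 0.05], [0, 0, 0, 0, 0, 0], [0, 0, 0, 0, 0, 0]]])

```text
time_s: 12.1
position: [0.5164, 0.0581, 0.1216]
tcp_rot: [[0.675, -0.737, -0.003], [-0.737, -0.675, -0.0], [-0.002, 0.002, -1.0]]
force: [-4.6, 0.4, 4.2]
opening: 0.274
grasp_force: 30.1
```

```bash
python3 -c "
from h import *
tq()"
```

```text
t 12.1 p [0.5164 0.0581 0.1216] hd -47.52 tilt [-0.0025 -0.0001] F [-4.59  0.41  4.18] M [-0.423  0.551 -0.497] open 0.274 g 30.1
torque -0.137 F tool [-3.41  3.11 -4.17] socket est [ 0.5935 -0.0275] nut-in-tool [115.2   0.7   1.5] q6 131.6
```

Call:
play_rows(moves=[[[0.5, 11.5, 0, 0, 0, -0.1], [0, 0, -3, 0, 0, 0], [0, 0, -16, 0, 0, 0], [0, 0, -17, 0, 0, 0], [0, 0, 0, 0, 0, 0]]])

```text
time_s: 12.6
position: [0.512, 0.05, 0.1593]
tcp_rot: [[0.745, -0.667, 0.006], [-0.667, -0.745, -0.0], [0.005, -0.004, -1.0]]
force: [0.3, -0.1, -1.6]
opening: 0.275
grasp_force: 30.0
```

```bash
python3 - <<'E'
from nut import *
tq();p=bot.capture('wrist');brass(p,r=30)
cv2.imwrite('pics/w6.png',cv2.resize(p['image'][:100,160:360],(800,400)))
E
```

```text
t 12.6 p [0.512  0.05   0.1593] hd -41.82 tilt [ 0.0063 -0.0002] F [ 0.31 -0.08 -1.57] M [0.237 0.046 0.049] open 0.275 g 30.0
torque 0.032 F tool [ 0.27 -0.14  1.57] socket est [ 0.5972 -0.0276] nut-in-tool [112.2   3.3  39.8] q6 124.9
brass 256 ((597.5592651367188, -30.39563751220703), (29.840774536132812, 20.950910568237305), 49.57981872558594) ((262.0, 47.0), (32.0, 42.0), 90.0)
```

View pics/w6.png

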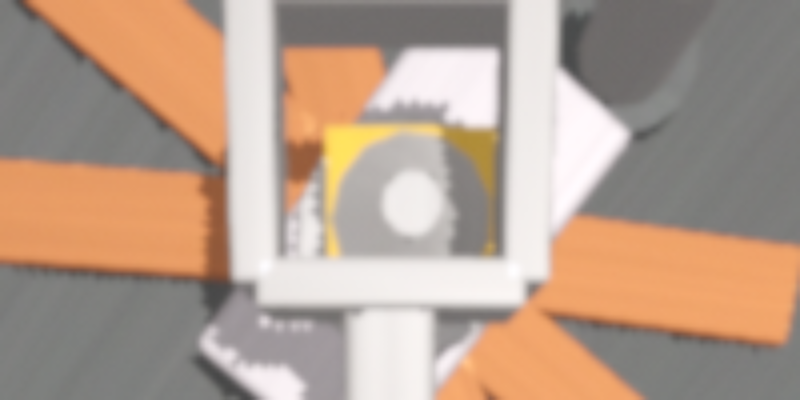

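The nut's sides run parallel to the socket, so it followed. The small offset is arm lag from the lift. I swing back 90° while lifted.

Call:
play_rows(moves=[[[1, 16.4, 0, 0, 0, -0.143], [1, 16.4, 0, 0, 0, -0.143], [1, 16.4, 0, 0, 0, -0.143], [1, 16.4, 0, 0, 0, -0.143], [1, 16.4, 0, 0, 0, -0.143]]])

```text
time_s: 13.15
position: [0.4786, -0.0249, 0.1565]
tcp_rot: [[1.0, -0.008, -0.002], [-0.008, -1.0, 0.001], [-0.002, -0.001, -1.0]]
force: [-0.0, 0.7, -2.5]
opening: 0.273
grasp_force: 30.0
```

Call:
play_rows(moves=[[[1, 16.4, 0, 0, 0, -0.143], [1, 16.4, 0, 0, 0, -0.143], [1, 16.4, 0, 0, 0, -0.143], [1, 16.4, 0, 0, 0, -0.143], [1, 16.4, 0, 0, 0, -0.143]]])

```text
time_s: 13.65
position: [0.5056, -0.1013, 0.1564]
tcp_rot: [[0.761, 0.649, -0.002], [0.649, -0.761, 0.001], [-0.001, -0.001, -1.0]]
force: [0.6, 0.3, -1.6]
opening: 0.27
grasp_force: 30.0
```

Call:
play_rows(moves=[[[1, 16.4, 0, 0, 0, -0.143], [0, 0, 0, 0, 0, 0], [0, 0, 0, 0, 0, 0], [0, 0, 0, 0, 0, 0]]])

```text
time_s: 14.05
position: [0.5159, -0.1116, 0.1569]
tcp_rot: [[0.666, 0.746, -0.002], [0.746, -0.666, 0.001], [-0.001, -0.002, -1.0]]
force: [-0.7, 0.5, -1.7]
opening: 0.275
grasp_force: 30.0
```

```bash
python3 - <<'E'
from nut import *
tq();p=bot.capture('wrist');brass(p,r=30)
cv2.imwrite('pics/w7.png',cv2.resize(p['image'][:100,160:360],(800,400)))
E
```

```text
t 14.05 p [ 0.5159 -0.1116  0.1569] hd 48.27 tilt [-0.0023  0.0011] F [-0.73  0.46 -1.67] M [-0.128  0.095 -0.016] open 0.275 g 30.0
torque -0.114 F tool [-0.14 -0.85  1.67] socket est [ 0.5934 -0.0263] nut-in-tool [114.7   2.   36.8] q6 17.4
brass 312 ((595.5027465820312, -25.255577087402344), (25.142221450805664, 29.482961654663086), 49.2973747253418) ((258.0, 43.5), (39.0, 42.0), 90.0)
```

View pics/w7.png

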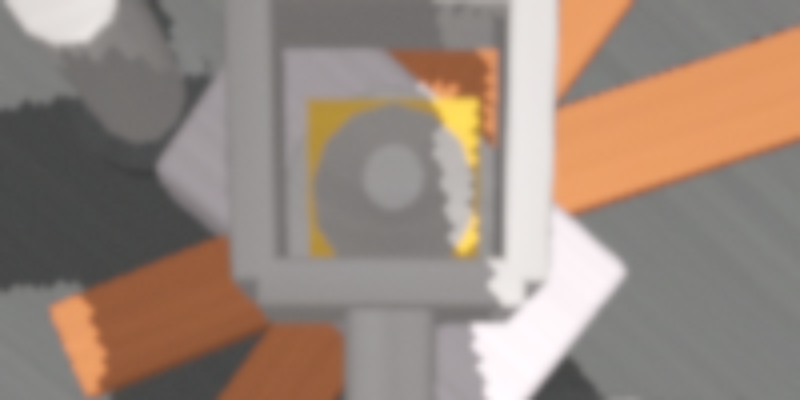

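The socket is centred over the stud within 1 mm and is square to the nut. I refit it.

Call:
play_rows(moves=[[[-0.5, 1, 12, 0, 0, 0], [0, 0, 10, 0, 0, 0], [0, 0, 6, 0, 0, 0], [0, 0, 3, 0, 0, 0], [0, 0, 0, 0, 0, 0]]])

```text
time_s: 14.6
position: [0.5171, -0.1135, 0.1257]
tcp_rot: [[0.665, 0.747, -0.002], [0.747, -0.665, 0.001], [-0.0, -0.002, -1.0]]
force: [-0.0, 0.2, -1.3]
opening: 0.274
grasp_force: 30.0
```

Call:
play_rows(moves=[[[0, 0, 3, 0, 0, 0], [0, 0, 2, 0, 0, 0], [0, 0, 0, 0, 0, 0], [0, 0, 0, 0, 0, 0]]])

```text
time_s: 15.0
position: [0.5174, -0.1136, 0.1216]
tcp_rot: [[0.664, 0.747, -0.0], [0.747, -0.664, 0.0], [-0.0, -0.0, -1.0]]
force: [-0.1, 1.0, -3.2]
opening: 0.275
grasp_force: 30.0
```

```bash
python3 -c "
from h import *
tq()"
```

```text
t 15.0 p [ 0.5174 -0.1136  0.1216] hd 48.37 tilt [-0.0003  0.0001] F [-0.11  1.04 -3.17] M [0.002 0.221 0.056] open 0.275 g 30.0
torque -0.032 F tool [ 0.7  -0.77  3.17] socket est [ 0.5947 -0.0281] nut-in-tool [115.2  -0.3   1.6] q6 17.2
```

Call:
play_rows(moves=[[[0.6, -11.5, 0, 0, 0, 0.1], [0.6, -11.5, 0, 0, 0, 0.1], [0.6, -11.5, 0, 0, 0, 0.1], [0.6, -11.5, 0, 0, 0, 0.1], [0.6, -11.5, 0, 0, 0, 0.1]]])

```text
time_s: 15.5
position: [0.485, -0.0656, 0.1216]
tcp_rot: [[0.942, 0.334, -0.001], [0.334, -0.942, 0.0], [-0.001, -0.001, -1.0]]
force: [1.1, 1.4, -2.6]
opening: 0.272
grasp_force: 30.0
```

Call:
play_rows(moves=[[[0.3, -5.8, 0, 0, 0, 0.05], [0.3, -5.8, 0, 0, 0, 0.05], [0, 0, 0, 0, 0, 0], [0, 0, 0, 0, 0, 0]]])

```text
time_s: 15.9
position: [0.4819, -0.055, 0.1216]
tcp_rot: [[0.97, 0.243, -0.002], [0.243, -0.97, 0.001], [-0.002, -0.001, -1.0]]
force: [-2.9, 1.0, -1.3]
opening: 0.272
grasp_force: 30.0
```

```bash
python3 -c "
from h import *
tq()"
```

```text
t 15.9 p [ 0.4819 -0.055   0.1216] hd 14.07 tilt [-0.0018  0.0005] F [-2.91  0.98 -1.3 ] M [0.192 0.564 0.195] open 0.272 g 30.0
torque 0.004 F tool [-2.58 -1.66  1.31] socket est [ 0.5939 -0.0279] nut-in-tool [115.2   0.3   1.4] q6 56.2
```

Call:
play_rows(moves=[[[0.15, -2.9, 0, 0, 0, 0.025], [0.15, -2.9, 0, 0, 0, 0.025], [0.15, -2.9, 0, 0, 0, 0.025], [0, 0, 0, 0, 0, 0]]])

```text
time_s: 16.3
position: [0.4801, -0.0465, 0.1216]
tcp_rot: [[0.986, 0.169, -0.002], [0.169, -0.986, 0.0], [-0.002, -0.001, -1.0]]
force: [-4.7, 0.1, 2.3]
opening: 0.274
grasp_force: 30.0
```

```bash
python3 -c "
from h import *
tq()"
```

```text
t 16.3 p [ 0.4801 -0.0465  0.1216] hd 9.75 tilt [-0.0024  0.0004] F [-4.66  0.07  2.25] M [0.029 0.828 0.139] open 0.274 g 30.0
torque 0.041 F tool [-4.58 -0.86 -2.24] socket est [ 0.5938 -0.0279] nut-in-tool [115.2   0.3   1.3] q6 61.5
```

Call:
play_rows(moves=[[[0.1, -2.3, 0, 0, 0, 0.02], [0.1, -2.3, 0, 0, 0, 0.02], [0, 0, 0, 0, 0, 0]]])

```text
time_s: 16.6
position: [0.4795, -0.0419, 0.1216]
tcp_rot: [[0.992, 0.129, -0.003], [0.129, -0.992, 0.0], [-0.003, -0.001, -1.0]]
force: [-5.7, -0.2, 2.3]
opening: 0.274
grasp_force: 30.0
```

```bash
python3 -c "
from h import *
tq()"
```

```text
t 16.6 p [ 0.4795 -0.0419  0.1216] hd 7.42 tilt [-0.0026  0.0004] F [-5.69 -0.23  2.29] M [-0.018  0.885  0.171] open 0.274 g 30.0
torque 0.115 F tool [-5.68 -0.51 -2.27] socket est [ 0.5938 -0.028 ] nut-in-tool [115.1   0.3   1.3] q6 64.3
```

Call:
play_rows(moves=[[[-0.1, -2.3, 0, 0, 0, 0.02], [-0.1, -2.3, 0, 0, 0, 0.02], [0, 0, 0, 0, 0, 0]]])

```text
time_s: 16.9
position: [0.4789, -0.0372, 0.1215]
tcp_rot: [[0.996, 0.089, -0.002], [0.089, -0.996, 0.0], [-0.002, -0.001, -1.0]]
force: [-6.6, 0.1, 2.5]
opening: 0.275
grasp_force: 30.0
```

```bash
python3 -c "
from h import *
tq()"
```

```text
t 16.9 p [ 0.4789 -0.0372  0.1215] hd 5.11 tilt [-0.0022  0.0005] F [-6.63  0.08  2.5 ] M [-0.064  0.908  0.051] open 0.275 g 30.0
torque -0.024 F tool [-6.6  -0.67 -2.49] socket est [ 0.5938 -0.028 ] nut-in-tool [115.2   0.3   1.3] q6 67.1
```

Call:
play_rows(moves=[[[-0.1, -2.3, 0, 0, 0, 0.02], [-0.1, -2.3, 0, 0, 0, 0.02], [0, 0, 0, 0, 0, 0]]])

```text
time_s: 17.2
position: [0.4786, -0.0327, 0.1215]
tcp_rot: [[0.999, 0.049, -0.002], [0.049, -0.999, 0.0], [-0.002, -0.001, -1.0]]
force: [-5.5, 0.2, 2.6]
opening: 0.276
grasp_force: 30.0
```

```bash
python3 -c "
from h import *
tq()"
```

```text
t 17.2 p [ 0.4786 -0.0327  0.1215] hd 2.83 tilt [-0.0018  0.0004] F [-5.49  0.18  2.63] M [-0.029  0.95   0.09 ] open 0.276 g 30.0
torque 0.04 F tool [-5.48 -0.45 -2.62] socket est [ 0.5937 -0.028 ] nut-in-tool [115.2   0.3   1.3] q6 69.9
```

Call:
play_rows(moves=[[[0, -2.6, 0, 0, 0, 0.0225], [0, -2.6, 0, 0, 0, 0.0225], [0, 0, 0, 0, 0, 0]]])

```text
time_s: 17.5
position: [0.4785, -0.0275, 0.1215]
tcp_rot: [[1.0, 0.004, -0.002], [0.004, -1.0, 0.0], [-0.002, -0.0, -1.0]]
force: [-5.4, 0.4, 1.7]
opening: 0.272
grasp_force: 30.0
```

```bash
python3 -c "
from h import *
tq()"
```

```text
t 17.5 p [ 0.4785 -0.0275  0.1215] hd 0.24 tilt [-0.0017  0.0004] F [-5.44  0.4   1.7 ] M [0.006 0.889 0.018] open 0.272 g 30.0
torque -0.029 F tool [-5.44 -0.42 -1.69] socket est [ 0.5937 -0.028 ] nut-in-tool [115.2   0.3   1.3] q6 73.1
```

Call:
play_rows(moves=[[[0, -2.6, 0, 0, 0, 0.0225], [0, -2.6, 0, 0, 0, 0.0225], [0, 0, 0, 0, 0, 0]]])

```text
time_s: 17.8
position: [0.4785, -0.0223, 0.1215]
tcp_rot: [[0.999, -0.041, -0.002], [-0.041, -0.999, 0.0], [-0.002, -0.0, -1.0]]
force: [-5.2, 0.5, 1.9]
opening: 0.276
grasp_force: 30.0
```

```bash
python3 -c "
from h import *
tq()"
```

```text
t 17.8 p [ 0.4785 -0.0223  0.1215] hd -2.33 tilt [-0.0015  0.0004] F [-5.19  0.53  1.88] M [-0.018  0.909  0.061] open 0.276 g 30.0
torque 0.026 F tool [-5.21 -0.32 -1.87] socket est [ 0.5936 -0.028 ] nut-in-tool [115.3   0.3   1.3] q6 76.3
```

Call:
play_rows(moves=[[[0.1, -2.6, 0, 0, 0, 0.0225], [0.1, -2.6, 0, 0, 0, 0.0225], [0, 0, 0, 0, 0, 0]]])

```text
time_s: 18.1
position: [0.4789, -0.0171, 0.1215]
tcp_rot: [[0.996, -0.086, -0.002], [-0.086, -0.996, 0.0], [-0.002, -0.0, -1.0]]
force: [-6.1, -0.2, 2.3]
opening: 0.276
grasp_force: 30.0
```

```bash
python3 -c "
from h import *
tq()"
```

```text
t 18.1 p [ 0.4789 -0.0171  0.1215] hd -4.92 tilt [-0.0018  0.0005] F [-6.07 -0.19  2.29] M [-0.045  0.927  0.035] open 0.276 g 30.0
torque 0.119 F tool [-6.03  0.71 -2.28] socket est [ 0.5936 -0.028 ] nut-in-tool [115.3   0.3   1.3] q6 79.5
```

Call:
play_rows(moves=[[[0, -2.6, 0, 0, 0, 0.0225], [0, -2.6, 0, 0, 0, 0.0225], [0, 0, 0, 0, 0, 0]]])

```text
time_s: 18.4
position: [0.4794, -0.012, 0.1215]
tcp_rot: [[0.991, -0.13, -0.002], [-0.13, -0.991, 0.0], [-0.002, 0.0, -1.0]]
force: [-5.4, -0.7, 1.5]
opening: 0.271
grasp_force: 30.0
```

```bash
python3 -c "
from h import *
tq()"
```

```text
t 18.4 p [ 0.4794 -0.012   0.1215] hd -7.48 tilt [-0.0018  0.0002] F [-5.41 -0.75  1.48] M [-0.083  0.962  0.056] open 0.271 g 30.0
torque 0.224 F tool [-5.27  1.45 -1.47] socket est [ 0.5935 -0.028 ] nut-in-tool [115.3   0.2   1.3] q6 82.7
```

Call:
play_rows(moves=[[[0.1, -2.3, 0, 0, 0, 0.02], [0.1, -2.3, 0, 0, 0, 0.02], [0, 0, 0, 0, 0, 0]]])

```text
time_s: 18.7
position: [0.48, -0.0082, 0.1215]
tcp_rot: [[0.986, -0.167, -0.003], [-0.167, -0.986, -0.001], [-0.002, 0.002, -1.0]]
force: [-6.4, -2.0, 2.9]
opening: 0.275
grasp_force: 30.0
```

```bash
python3 -c "
from h import *
tq()"
```

```text
t 18.7 p [ 0.48   -0.0082  0.1215] hd -9.61 tilt [-0.0025 -0.0013] F [-6.35 -1.99  2.9 ] M [-0.587  1.073  0.376] open 0.275 g 30.0
torque 0.724 F tool [-5.94  3.03 -2.88] socket est [ 0.5934 -0.0284] nut-in-tool [ 1.153e+02 -1.000e-01  1.300e+00] q6 85.5
```

Contact: the torque jumped to 0.72 N m. One or two small steps now.

Call:
play_rows(moves=[[[0, -1.2, 0, 0, 0, 0.01], [0, 0, 0, 0, 0, 0], [0, 0, 0, 0, 0, 0]]])

```text
time_s: 19.0
position: [0.4801, -0.0073, 0.1215]
tcp_rot: [[0.984, -0.176, -0.003], [-0.176, -0.984, -0.002], [-0.002, 0.002, -1.0]]
force: [-7.0, -2.5, 3.1]
opening: 0.278
grasp_force: 30.1
```

```bash
python3 -c "
from h import *
tq()"
```

```text
t 19.0 p [ 0.4801 -0.0073  0.1215] hd -10.14 tilt [-0.0026 -0.0017] F [-7.02 -2.52  3.1 ] M [-0.619  1.09   0.543] open 0.278 g 30.1
torque 0.97 F tool [-6.47  3.72 -3.08] socket est [ 0.5933 -0.0286] nut-in-tool [115.3  -0.3   1.3] q6 86.1
```

Call:
play_rows(moves=[[[0, -1.4, 0, 0, 0, 0.012], [0, 0, 0, 0, 0, 0], [0, 0, 0, 0, 0, 0], [0, 0, 0, 0, 0, 0]]])

```text
time_s: 19.4
position: [0.4803, -0.0061, 0.1216]
tcp_rot: [[0.982, -0.187, -0.003], [-0.187, -0.982, -0.002], [-0.002, 0.003, -1.0]]
force: [-8.0, -4.2, 3.1]
opening: 0.272
grasp_force: 30.1
```

```bash
python3 -c "
from h import *
tq();tq()"
```

```text
t 19.4 p [ 0.4803 -0.0061  0.1216] hd -10.79 tilt [-0.0028 -0.0022] F [-8.02 -4.24  3.11] M [-0.825  1.138  0.615] open 0.272 g 30.1
torque 1.265 F tool [-7.09  5.67 -3.08] socket est [ 0.5933 -0.0287] nut-in-tool [115.4  -0.4   1.3] q6 87.0
t 19.4 p [ 0.4803 -0.0061  0.1216] hd -10.79 tilt [-0.0028 -0.0022] F [-8.02 -4.24  3.11] M [-0.825  1.138  0.615] open 0.272 g 30.1
torque 1.265 F tool [-7.09  5.67 -3.08] socket est [ 0.5933 -0.0287] nut-in-tool [115.4  -0.4   1.3] q6 87.0
```

The torque is 1.27 N m, which is in the middle of the firm band. I back off within the play, then lift the key off.

Call:
play_rows(moves=[[[0, 5.8, 0, 0, 0, -0.05], [0, 5.8, 0, 0, 0, -0.05], [0, 0, 0, 0, 0, 0]]])

```text
time_s: 19.7
position: [0.4793, -0.0167, 0.1215]
tcp_rot: [[0.996, -0.093, -0.001], [-0.093, -0.996, 0.001], [-0.001, -0.001, -1.0]]
force: [-3.6, 1.0, 1.4]
opening: 0.268
grasp_force: 30.0
```

```bash
python3 -c "
from h import *
tq()"
```

```text
t 19.7 p [ 0.4793 -0.0167  0.1215] hd -5.36 tilt [-0.0007  0.0008] F [-3.62  1.03  1.35] M [0.379 0.679 0.168] open 0.268 g 30.0
torque 0.088 F tool [-3.7  -0.69 -1.35] socket est [ 0.5939 -0.0284] nut-in-tool [ 1.149e+02 -1.000e-01  1.400e+00] q6 79.9
```

Call:
play_rows(moves=[[[0, 0, -4, 0, 0, 0], [0, 0, -14, 0, 0, 0], [0, 0, -25, 0, 0, 0], [0, 0, -40, 0, 0, 0], [0, 0, -40, 0, 0, 0]]])

```text
time_s: 20.2
position: [0.4813, -0.0167, 0.2462]
tcp_rot: [[0.996, -0.094, 0.004], [-0.094, -0.996, -0.001], [0.004, 0.0, -1.0]]
force: [0.3, 0.0, -3.4]
opening: 0.273
grasp_force: 30.0
```

```bash
python3 - <<'E'
from nut import *
tq()
for n in('scene','side'):
    p=bot.capture(n);hsv=cv2.cvtColor(p['image'],cv2.COLOR_BGR2HSV)
    r=bot.silhouettes(p,'mat')
    for q in r[:2]:
        pts=np.argwhere(q['pixels'])[:,::-1];W=np.array([onz(p,x,.004)[:2] for x in pts],np.float32)
        print(n,q['confidence'],len(pts),cv2.minAreaRect(W*1000))
    m=((hsv[...,0]>105)&(hsv[...,0]<125)&(hsv[...,1]>150)).astype(np.uint8)
    k,l,s,c=cv2.connectedComponentsWithStats(m)
    for i in range(1,k):
        if s[i,4]>1000:
            W=np.array([onz(p,x[::-1],.004)[:2] for x in np.argwhere(l==i)],np.float32);print(' blob',s[i],cv2.minAreaRect(W*1000))
E
```

```text
t 20.2 p [ 0.4813 -0.0167  0.2462] hd -5.4 tilt [ 0.0037 -0.0005] F [ 0.31  0.01 -3.38] M [ 0.013  0.131 -0.007] open 0.273 g 30.0
torque -0.011 F tool [ 0.3  -0.04  3.38] socket est [ 0.5959 -0.0285] nut-in-tool [112.4  -0.  126.6] q6 80.1
scene 0.71 2406 ((604.5617065429688, 330.3323974609375), (174.0758056640625, 235.2549285888672), 83.85678100585938)
 blob [    0     0   215   132 14936] ((-927.4205322265625, 91.53460693359375), (1149.5965576171875, 1514.182861328125), 79.68477630615234)
 blob [ 343   65   45   44 1154] ((161.56436157226562, 740.4109497070312), (183.44956970214844, 388.80670166015625), 44.78699493408203)
 blob [ 326  149   85   52 2223] ((608.1121215820312, 329.33233642578125), (166.0540313720703, 226.7994384765625), 83.82523345947266)
side 0.74 8090 ((606.1598510742188, 328.04541015625), (172.58168029785156, 233.05001831054688), 83.73066711425781)
 blob [  74  293  139   91 7839] ((606.8789672851562, 328.4447021484375), (168.1615753173828, 227.24725341796875), 83.70874786376953)
```

Call:
play_rows(moves=[[[4, -45, 0, 0, 0, 0], [4, -45, 0, 0, 0, 0], [4, -45, 0, 0, 0, 0], [4, -45, 0, 0, 0, 0], [4, -45, 0, 0, 0, 0]]])

```text
time_s: 20.9
position: [0.5198, 0.2074, 0.2422]
tcp_rot: [[0.996, -0.094, -0.003], [-0.094, -0.996, -0.0], [-0.003, 0.001, -1.0]]
force: [0.7, -0.8, -2.5]
opening: 0.272
grasp_force: 30.0
```

Call:
play_rows(moves=[[[4, -44, 0, 0, 0, 0.015], [4, -44, 0, 0, 0, 0], [3, -44, 0, 0, 0, 0], [0, 0, 0, 0, 0, 0], [0, 0, 0, 0, 0, 0]]])

```text
time_s: 21.4
position: [0.5437, 0.3366, 0.2416]
tcp_rot: [[0.994, -0.106, -0.004], [-0.106, -0.994, -0.002], [-0.004, 0.002, -1.0]]
force: [-0.2, -0.2, -1.8]
opening: 0.274
grasp_force: 30.0
```

Call:
play_rows(moves=[[[0, 0, 40, 0, 0, 0], [0, 0, 50, 0, 0, 0], [0, 0, 50, 0, 0, 0], [0, 0, 30, 0, 0, 0], [0, 0, 0, 0, 0, 0]]])

```text
time_s: 21.9
position: [0.5402, 0.3323, 0.0684]
tcp_rot: [[0.994, -0.11, -0.013], [-0.11, -0.994, -0.005], [-0.013, 0.007, -1.0]]
force: [-1.3, -0.6, -2.0]
opening: 0.274
grasp_force: 30.0
```

```bash
python3 - <<'E'
from nut import *
tq();p=bot.capture('side');cv2.imwrite('pics/s2.png',cv2.resize(p['image'],(800,600)))
E
```

```text
t 21.9 p [0.5402 0.3323 0.0684] hd -6.32 tilt [-0.0133 -0.0055] F [-1.3  -0.64 -2.02] M [-0.007  0.27  -0.073] open 0.274 g 30.0
torque 0.429 F tool [-1.2   0.76  2.04] socket est [0.6546 0.3186] nut-in-tool [ 92.1 351.9 -50.3] q6 117.8
```

View pics/s2.png

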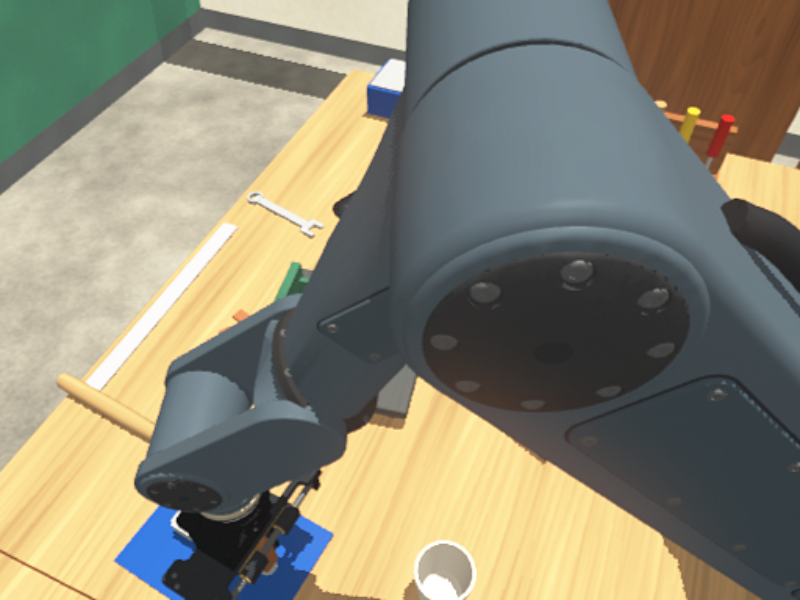

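The side view shows the gripper and key over the mat (mat px 115–330, 500–600) and clear of the cup and hammer. I settle the arm and lower.

Call:
play_rows(moves=[[[0, 0, 0, 0, 0, 0], [0, 0, 7, 0, 0, 0], [0, 0, 5, 0, 0, 0], [0, 0, 3, 0, 0, 0], [0, 0, 0, 0, 0, 0]]])

```text
time_s: 22.45
position: [0.5447, 0.3358, 0.0596]
tcp_rot: [[0.994, -0.108, -0.0], [-0.108, -0.994, -0.0], [-0.0, 0.0, -1.0]]
force: [-0.5, 0.5, -2.8]
opening: 0.275
grasp_force: 30.0
```

Call:
play_rows(moves=[[[0, 0, 1.5, 0, 0, 0], [0, 0, 1, 0, 0, 0], [0, 0, 0, 0, 0, 0]]])

```text
time_s: 22.75
position: [0.5448, 0.3359, 0.057]
tcp_rot: [[0.994, -0.108, -0.0], [-0.108, -0.994, -0.0], [-0.0, 0.0, -1.0]]
force: [-0.2, -0.2, -2.0]
opening: 0.274
grasp_force: 30.0
```

```bash
python3 -c "
from h import *
st()"
```

```text
t 22.75 p [0.5448 0.3359 0.057 ] hd -6.18 tilt [-0.0001 -0.0001] F [-0.18 -0.25 -1.97] M [ 0.06   0.187 -0.002] open 0.274 g 30.0
```

Call:
play_rows(moves=[[[0, 0, 2, 0, 0, 0], [0, 0, 1.2, 0, 0, 0], [0, 0, 0, 0, 0, 0], [0, 0, 0, 0, 0, 0]]])

```text
time_s: 23.15
position: [0.5449, 0.3358, 0.0538]
tcp_rot: [[0.994, -0.108, -0.0], [-0.108, -0.994, -0.0], [-0.0, 0.0, -1.0]]
force: [0.8, -0.8, -2.2]
opening: 0.269
grasp_force: 30.0
```

```bash
python3 -c "
from h import *
st()"
```

```text
t 23.15 p [0.5449 0.3358 0.0538] hd -6.19 tilt [-0.0001 -0.    ] F [ 0.79 -0.79 -2.18] M [0.012 0.162 0.046] open 0.269 g 30.0
```

Call:
play_rows(moves=[[[0, 0, 0.8, 0, 0, 0], [0, 0, 0, 0, 0, 0]]])

```text
time_s: 23.35
position: [0.5449, 0.3359, 0.0537]
tcp_rot: [[0.994, -0.108, 0.0], [-0.108, -0.994, 0.0], [0.0, -0.0, -1.0]]
force: [-1.1, -0.9, 2.5]
opening: 0.274
grasp_force: 30.0
```

Call:
play_rows(moves=[[[0, 0, 0, 0, 0, 0], [0, 0, 0, 0, 0, 0], [0, 0, 0, 0, 0, 0], [0, 0, 0, 0, 0, 0], [0, 0, 0, 0, 0, 0]]], fingers=1)

```text
time_s: 23.85
position: [0.5449, 0.3359, 0.053]
tcp_rot: [[0.994, -0.108, 0.0], [-0.108, -0.994, 0.0], [0.0, -0.0, -1.0]]
force: [-0.4, -0.1, 0.6]
opening: 0.644
grasp_force: 0.0
```

Call:
play_rows(moves=[[[0, 0, -5, 0, 0, 0], [0, 0, -25, 0, 0, 0], [0, 0, -45, 0, 0, 0], [0, 0, -50, 0, 0, 0], [0, 0, -45, 0, 0, 0]]])

```text
time_s: 24.35
position: [0.545, 0.3359, 0.2255]
tcp_rot: [[0.994, -0.108, 0.001], [-0.108, -0.994, 0.0], [0.001, -0.001, -1.0]]
force: [1.1, 0.5, 0.4]
opening: 0.989
grasp_force: 0.0
```

Call:
play_rows(moves=[[[-30, 0, -30, 0, 0, 0], [0, 0, 0, 0, 0, 0], [0, 0, 0, 0, 0, 0], [0, 0, 0, 0, 0, 0], [0, 0, 0, 0, 0, 0]]])

```text
time_s: 24.85
position: [0.5149, 0.3385, 0.2511]
tcp_rot: [[0.994, -0.108, -0.003], [-0.108, -0.994, -0.001], [-0.003, 0.002, -1.0]]
force: [-0.1, -0.2, 0.3]
opening: 0.997
grasp_force: 0.0
```

```bash
python3 - <<'E'
from nut import *
st();p=bot.capture('wrist');seen(p,'key_socket',.004);seen(p,'key_grip',.059)
cv2.imwrite('pics/w8.png',p['image'])
E
```

```text
t 24.85 p [0.5149 0.3385 0.2511] hd -6.21 tilt [-0.0029 -0.0014] F [-0.1  -0.18  0.33] M [-0.012  0.049 -0.016] open 0.997 g 0.0
key_socket [251.8  51.7] 0.58 [0.6636 0.3286 0.004 ]
key_grip [257.9 148.9] 0.82 [0.5452 0.3336 0.059 ]
```

View pics/w8.png

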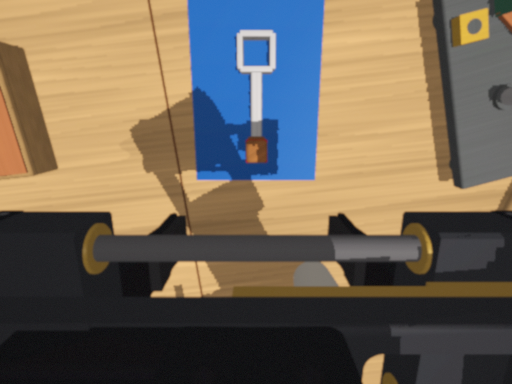

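The key lies flat at (256,50)–(256,150), well inside the mat (columns 190–325, bottom edge row 180), and the gripper is clear of it. I hand in.

```bash
python3 -c "
from rig import bot
print(bot.hand_in())"
```

```text
the job is handed in; nothing more can be done
None
```

I tightened the clamp nut to about 1.27 N m measured at the wrist (firm band 0.7–1.8) and laid the key flat, wholly on the blue mat. The gripper was clear at hand-in, at about 25 s; no verdict came back.

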